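# Set out the stamping place

### The arm

A 6-joint arm with a two-finger parallel gripper is mounted at the origin on a cart in front of the work surface, level with it; the furniture and walls round the work are solid. World frame = base frame: x ahead of the robot, y to its left, z up, the work surface at z = 0. Lengths are in mm, angles in rad, forces in N, time in s.
With the tool pointing down it reaches from about 275 to 1000 mm from the base axis. Payload 8.4 kg.
Tool frame: the origin (TCP) lies midway between the tips of the shut fingers; the grasp point (between the pads) lies 19 mm behind it; z points along the fingers, y is the line along which they close (so a half turn about z gives the same grasp; the last joint's range is limited). The gripper opens to 85 mm and grips with 20 to 120 N. Pads are 22 mm wide; open, the fingers measure 114 mm over their backs; the gripper's body (76 mm by 85 mm) begins 54 mm behind the grasp point. The pads swing forward as they close: fully open they stand 13 mm farther back than shut.
Start: joints at [1.162, 0.353, 1.633, -0, 1.155, -0.002], TCP at [247.294, 573.998, 231.281] pointing down, gripper open.
Joint ranges: [-2.63, 2.63], [-0.92, 2.1], [0.06, 2.66], [-1.3, 4.44], [0, 2.69], [-3.02, 3.02]. Speed limits (rad/s): [2.22, 2.22, 2.79, 3.14, 3.14, 3.14].

### API

Orientations are given as [roll, pitch, yaw] about the fixed x, y, z axes, in that order (R = Rz(yaw) Ry(pitch) Rx(roll)).
In Python, from rig import r gives the robot as it stands.
- The arm moves only by the tool servo_tool, never from a script. Its argument "deltas" is a list of rows, each an object of numbers: "x", "y", "z": the shift along the world's x, y, z in mm; "rx", "ry", "rz": the turn, a rotation vector about the world's x, y, z in rad; "gripper": the gripper's target within -1 to 1 (fully open at 1, half-way at 0, shut at -1). A call has 1 to 10 rows; each row is the pose to reach, as a shift and turn from the pose commanded when the call began; what a row does not reach only later rows make up. A row lasts 1/10 s, in which the tool goes at most 50 mm and 8.59 degrees, less where a joint would pass 70% of its speed; a pose out of reach is approached as far as the arm can. A call with a gripper value outside its range is refused whole. The fingers move at their own pace and stop on an object; "newtons" is the grip in N (left out, the last holds). Time passes only in rows, so rows that repeat a pose let the fingers close. It gives the time, the measured TCP pose, the force, the opening and the grip force at its end, in the units of the state.
- r.sense(): the state, without advancing time (a new reading comes with each control period).
- r.grab_frame(name): name is "scene" or "top"; returns the picture (420x560x3 uint8, blue, green, red); there is no depth.
- r.camera_params(name): a dict with "mtx" (3x3 intrinsics, pixels), "eye" and "orientation" of the camera in the world. Camera axes: x right, y down, z forward; pixel columns grow to the right and rows downward; lengths in mm; the calibration is good to about 2 mm. A picture is of the moment at which its call begins. camera_params takes no time and is no camera call.
- r.sign_off(): hands the job in; it is judged then, once.
Trained networks look in the newest picture that a camera, given by its name, has taken for a name from the list of things; names that differ only in an ending like _2 or _b are one class to them, and where a whole thing is asked for, a point or a joint stands for the part that bears it (a point fixed in the world has none). Each returns a list of dicts, best first, with "conf" (0 to 1); they miss things now and then, are a little off and sometimes report something else, mostly with a low value. They report only what shows in the picture. A call takes as long as a camera call. They do not tell look-alikes from the thing itself.
- r.recognise(name, camera): "box" ([left, top, width, height] in pixels, round what is visible of it).
The state is a dict: "clock": time; "qpos": joint angles; "qvel": joint speeds; "joint_efforts": joint torques, N m; "eef_pos": TCP position; "tcp_rot": TCP orientation; "contact_force": force on the tool from outside, world axes, zero at the start; "wrist_torque": the same for the moment, N m; "opening": opening from 0.0 (shut) to 1.0 (fully open); "grasp_force": force on a finger pad.
Only numpy, scipy, OpenCV 4.12 (cv2) and the standard library are available. Lean on these libraries where they do the work, as an engineer would, in place of code of your own. Each camera call takes 0.05 s, during which the arm holds its last target. There are 200 camera calls.

### The job

Set out the stamping place: lay the green ink-pad tin flat on the middle of the notebook with their long sides parallel, and stand the brown stamp upright on the middle of the tin. Stand the black stamp on the desk to the left of the notebook as the robot sees it, in line with the middle of its left short edge and about 25 mm clear of it, and stand the ink bottle midway between the pewter dish and the red matchbox, without ever tipping it. Leave everything else where it is and let go of everything.

Things in the scene. Friction and masses are not known exactly. Their poses are not given: they have to be found in the camera images.
- ink_pad_tin: closed dark green ink-pad tin, 61 (its x) x 90 (its y) x 17 (z) mm, flat, 90 g; origin at the centre of its underside; the lid does not open. Like the stamps, bottle and eraser it starts either on the stone top or on the 3 mm thick leather blotter. Gripped across its 61 mm width. To go on the notebook.
- brown_stamp: light brown turned wooden hand stamp, 74 mm tall, foot 36 mm across and 16 mm high, a waist of 24 mm, then a grip that widens to 30 mm between heights 45 and 70 mm; 50 g; origin at the centre of its underside, z up its axis. To go on the tin.
- black_stamp: near-black turned wooden hand stamp, 70 mm tall, otherwise like the brown one: foot 36 mm across, grip 30 mm across; origin at the centre of its underside, z up its axis. To go left of the notebook.
- ink_bottle: squat dark blue ink bottle with a black screw cap (fixed), 52 x 52 mm eight-sided body 42 mm high, flat sides facing its x and y; cap 34 mm across, 58 mm tall overall; 110 g; origin at the centre of its underside, z up. To go between dish and matchbox.
- notebook: closed notebook, black with a broad white band, lying flat and loose on the desk, 175 (its x) x 118 (its y) x 24 (z) mm; origin at the centre of its underside; its +x points roughly to the robot's left (+y), so its left short edge is the one at x = +88 mm. Must stay in place.
- dish: round grey pewter dish, 58 mm across, 16 mm high, loose on the desk; origin at the centre of its underside; the matchbox lies about 175 mm from it (between centres) in its own -y direction. Must stay in place.
- sharpener: round brass pencil sharpener, 29 mm across, 25 mm high, standing near the robot; origin at the centre of its underside. Must stay in place.
- eraser: blue and white eraser, 22 x 54 (its y) x 12 mm, lying among the things to be moved; origin at the centre of its underside. Must stay in place.
- match_box: red matchbox, 36 x 56 (its y) x 15 mm, lying loose on the desk; origin at the centre of its underside. Must stay in place.
Things that resemble listed ones, but are neither listed nor needed, are in the scene too. Leave any yellow look-alike of the black_stamp alone.

How it is judged (in metres and radians):
At the end, for the whole second after the job is handed in: At rest, upright: tin within 12 mm (x, y) of the notebook's centre, 10 degrees of its length; brown stamp within 12 mm of the tin's centre; black stamp's foot 10 to 40 mm left of the notebook, 15 mm of its centre line; bottle within 15 mm of midway between dish and matchbox (x of ink_pad_tin in the frame of notebook between -0.012 and 0.012 m and y of ink_pad_tin in the frame of notebook between -0.012 and 0.012 m and z of ink_pad_tin in the frame of notebook between 0.02 and 0.029 m and angle between the y axis of ink_pad_tin and the x axis of notebook, either way round below 0.17 rad and angle between each of ink_pad_tin, brown_stamp, black_stamp, ink_bottle's own z axis and vertical below 0.1 rad and x of brown_stamp in the frame of ink_pad_tin between -0.012 and 0.012 m and y of brown_stamp in the frame of ink_pad_tin between -0.012 and 0.012 m and z of brown_stamp in the frame of ink_pad_tin between 0.013 and 0.021 m and x of black_stamp in the frame of notebook between 0.116 and 0.146 m and y of black_stamp in the frame of notebook between -0.015 and 0.015 m and height (world z) of each of black_stamp, ink_bottle below 0.006 m and horizontal distance between ink_bottle and dish below 0.1025 m and horizontal distance between ink_bottle and match_box below 0.1025 m and x of ink_bottle in the frame of dish between -0.015 and 0.015 m and linear speed of each of ink_pad_tin, brown_stamp, black_stamp, ink_bottle below 0.01 m/s and angular speed of each of ink_pad_tin, brown_stamp, black_stamp, ink_bottle below 0.1 rad/s); the robot touches nothing.
It fails at once if a thing the layout is built on (notebook, dish or matchbox) is moved by more than 15 mm (distance of any of notebook, dish, match_box from where it was at the start of the episode above 0.015 m).
It fails at once if a bystander (eraser or sharpener) is moved by more than 15 mm (distance of any of eraser, sharpener from where it was at the start of the episode above 0.015 m).
It fails at once if the ink bottle is tipped by more than about 30 degrees (angle between ink_bottle's own z axis and vertical above 0.52 rad).
It also fails if it takes over 128 s, if anything falls off the work surface, if the arm or the gripper's body presses on something with over 40 N, if the wrist force passes 120 N, or if a joint passes its speed limit or range.

## Working session

There is one attempt and no reset: what is moved stays moved. The work goes in short steps, Python scripts to look and compute and a tool call to move; the robot and the scene stay as the last step left them, time stands still between calls to the robot, and variables do not carry over. Pictures are saved under pics/ and viewed, at most 14 in all, crops included, and the job is handed in when it is done.

Besides the shell and the picture viewer there is one more tool, called after ">>>" by a JSON object that holds its "name" and its "arguments". servo_tool: Moves the arm, as the interface text tells. Its arguments: {"type":"object","properties":{"deltas":{"type":"array","items":{"type":"object","properties":{"x":{"type":"number"},"y":{"type":"number"},"z":{"type":"number"},"rx":{"type":"number"},"ry":{"type":"number"},"rz":{"type":"number"},"gripper":{"type":"number"}}}},"newtons":{"type":"number"}},"required":["deltas"]}

```bash
ls; mkdir -p pics
python3 - <<'E'
from rig import r
import cv2
for n in("scene","top"):
    cv2.imwrite(f"pics/{n}0.png",r.grab_frame(n)); p=r.camera_params(n); print(n,p)
    for o in "ink_pad_tin brown_stamp black_stamp ink_bottle notebook dish sharpener eraser match_box".split():
        print(o,[(d['box'],round(d['conf'],2)) for d in r.recognise(o,n)])
print(r.sense())
E
```

```text
pics
scene {'mtx': array([[384.21602546,   0.        , 279.96218755],
       [  0.        , 384.21602546, 206.61134053],
       [  0.        ,   0.        ,   1.        ]]), 'eye': array([ 180.06757768, -574.78504346,  635.91750017]), 'orientation': array([-2.33278445, -0.00828178, -0.62365297])}
ink_pad_tin [([235.7, 131.2, 31.1, 24.3], 0.63)]
brown_stamp [([273.2, 140.8, 14.7, 29.4], 0.54)]
black_stamp [([369.6, 197.4, 19.3, 31.1], 0.82), ([342.7, 170.9, 14.7, 25.5], 0.74), ([329.4, 190.4, 19.0, 30.6], 0.73)]
ink_bottle [([300.7, 167.2, 19.2, 31.8], 0.83)]
notebook [([253.1, 225.8, 96.8, 84.6], 0.92)]
dish [([177.3, 150.3, 19.2, 17.0], 0.58)]
sharpener [([183.8, 215.6, 17.2, 15.7], 0.73), ([209.2, 182.1, 18.0, 26.9], 0.53)]
eraser [([363.4, 242.3, 23.7, 16.0], 0.51)]
match_box [([209.2, 182.4, 16.9, 22.4], 0.8)]
top {'mtx': array([[480.13296474,   0.        , 274.21489706],
       [  0.        , 480.13296474, 207.47676331],
       [  0.        ,   0.        ,   1.        ]]), 'eye': array([ 270.04577094,  -59.60510672, 1368.71669795]), 'orientation': array([-2.9181683 ,  0.00398657
[... 488 characters left out ...]
.0, 'qpos': array([ 1.16158956e+00,  3.52988343e-01,  1.63342726e+00, -1.50646777e-06,
        1.15517215e+00, -2.40544276e-03]), 'qvel': array([-1.12208127e-03,  8.62315460e-04, -1.03901579e-03, -7.79349406e-04,
        6.50295581e-05,  3.37238620e-04]), 'joint_efforts': array([ 2.46084601e-04, -6.05183816e+01, -3.42458081e+01, -3.61129196e-05,
        9.36599536e-04, -2.39540663e-05]), 'eef_pos': array([247.29817356, 573.98957719, 231.27657115]), 'tcp_rot': array([3.14158775e+00, 1.39001091e-06, 2.73479194e+00]), 'contact_force': array([-0.06853083,  0.26793368,  1.01051185]), 'wrist_torque': array([-0.02682348,  0.01340881, -0.01469396]), 'grasp_force': 0.0, 'opening': 1.0011198821374931}
```

Run:
```python
import cv2
a=cv2.imread("pics/scene0.png")[110:320,150:420]; cv2.imwrite("pics/s1.png",cv2.resize(a,None,fx=2.85,fy=2.85,interpolation=2))
a=cv2.imread("pics/top0.png")[120:290,130:380]; cv2.imwrite("pics/t1.png",cv2.resize(a,None,fx=3.2,fy=3.2,interpolation=2))
```

```text
(no output)
```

View pics/s1.png

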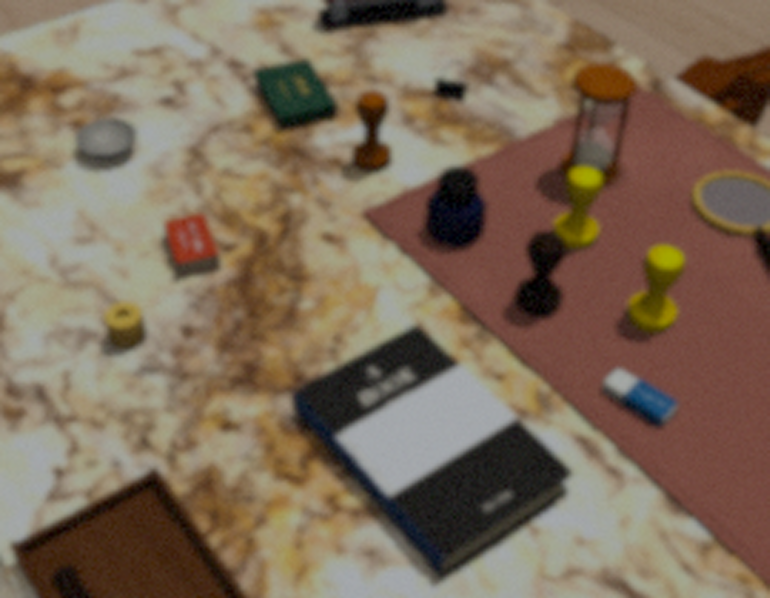

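View pics/t1.png

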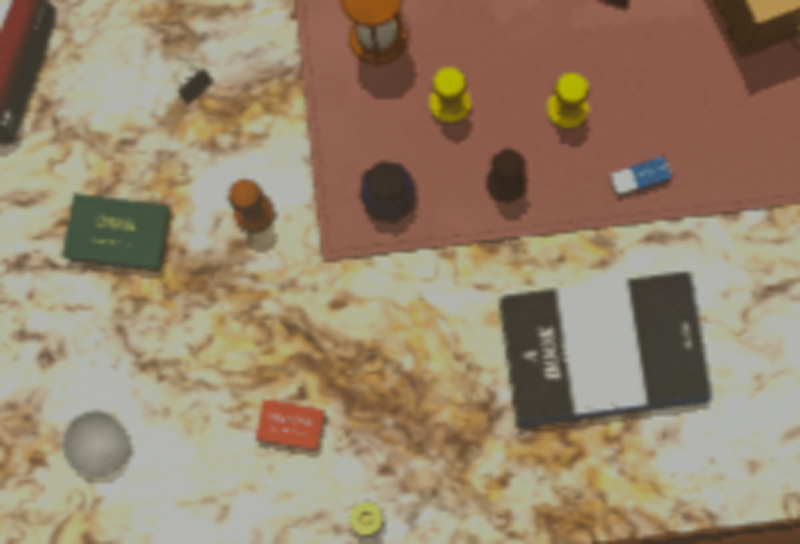

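View pics/top0.png

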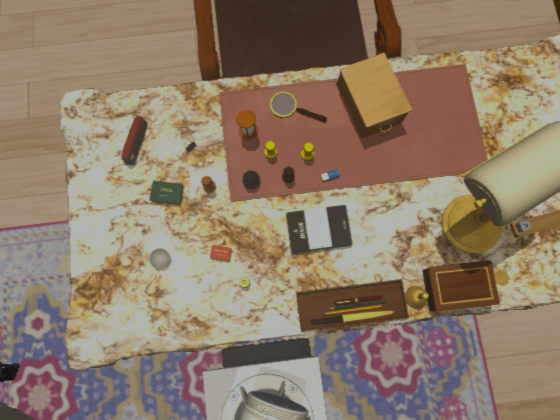

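The top view shows the tin at (166,192), brown stamp (209,185), bottle (251,180), black stamp (289,175) and notebook (319,229). The dish is at (160,259), the matchbox at (221,253), the eraser at (331,175) and the sharpener at (245,282). Things that could be mistaken for what I want:
- **Black stamp:** the yellow ones at (271,149) and (308,152) are look-alikes. The near-black one at (289,175) is mine.
- **Tin:** only the green one at (166,192) fits.
- **Brown stamp:** only (209,185) fits. The hourglass at (247,125) is not it.

The close crop confirms these choices.

```bash
cat > h.py <<'E'
import numpy as np, cv2
from scipy.spatial.transform import Rotation as R
def cam(r,n):
    p=r.camera_params(n); return p['mtx'],p['eye'],R.from_euler('xyz',p['orientation']).as_matrix()
def ray(c,uv,z):
    K,e,M=c; d=M@np.linalg.inv(K)@np.array([uv[0],uv[1],1.]); return e+d*(z-e[2])/d[2]
def proj(c,X):
    K,e,M=c; p=K@(M.T@(np.array(X,float)-e)); return p[:2]/p[2]
E
python3 - <<'E'
from rig import r
from h import *
T=cam(r,"top");S=cam(r,"scene")
t=lambda x,y:((x+.5)/3.2-.5+130,(y+.5)/3.2-.5+120)
s=lambda x,y:((x+.5)/2.85-.5+150,(y+.5)/2.85-.5+110)
def quad(c,pts,f,z,n):
    P=np.array([ray(c,f(*p),z)[:2] for p in pts]); L=np.linalg.norm(np.roll(P,-1,0)-P,axis=1)
    v=(P[1]-P[0])+(P[2]-P[3]); print(n,P.mean(0).round(1),"sides",L.round(),"dir long",np.degrees(np.arctan2(v[1],v[0])).round(1))
quad(T,[(170,204),(74,196),(65,261),(163,269)],t,17,"tin T")
quad(S,[(302,60),(257,72),(288,122),(334,104)],s,17,"tin S?")
quad(T,[(690,272),(500,298),(517,425),(709,399)],t,24,"note T")
quad(S,[(441,560),(297,397),(420,328),(570,470)],s,24,"note S")
quad(T,[(325,408),(263,401),(257,441),(319,448)],t,15,"match T")
quad(S,[(213,262),(203,215),(166,220),(178,268)],s,15,"match S?")
def two(n,pt,ps,z):
    A=ray(T,t(*pt),z);B=ray(S,s(*ps),z);print(n,A.round(1)[:2],B.round(1)[:2])
two("dish rim",(97,445),(105,138),16)
two("sharp top",(367,518),(124,313),25)
two("brown top",(244,191),(372,101),74)
two("brown foot",(254,214),(371,155),8)
two("black top",(508,160),(546,245),73)
two("black foot",(507,187),(538,298),11)
two("cap top",(386,180),(459,177),61)
two("bottle body",(388,197),(455,219),24)
two("eraser",(641,176),(640,395),15)
two("yellow",(569,110),(652,312),11)
E
```

```text
tin T [659.3 213.6] sides [89. 61. 89. 61.] dir long 78.1
tin S? [659.  212.3] sides [50. 93. 53. 86.] dir long 175.5
note T [ 498. -209.] sides [172. 115. 171. 116.] dir long 90.8
note S [ 499.  -210.4] sides [166. 115. 166. 116.] dir long 90.6
match T [465.5  74.7] sides [56. 36. 55. 36.] dir long 76.5
match S? [464.1  74.7] sides [62. 32. 63. 29.] dir long 69.6
dish rim [468.3 246.4] [468.9 247.5]
sharp top [374.9  16.3] [376.6  19.5]
brown top [666.6  89.7] [660.7  84.2]
brown foot [663.8  90.1] [664.7  90.5]
black top [ 666.4 -143.6] [ 658.5 -147.9]
black foot [ 659.8 -143.4] [ 662.3 -144.9]
cap top [665.1 -34.7] [666.7 -32.8]
bottle body [660.1 -34. ] [658.8 -40.8]
eraser [ 653.8 -266.5] [ 652.3 -267.5]
yellow [ 726.5 -210.2] [ 726.3 -209.7]
```

>>> {"name": "servo_tool", "arguments": {"deltas": [{"x": 412, "y": -361, "z": -80, "rz": -1.372, "gripper": 1}, {"x": 412, "y": -361, "z": -80, "rz": -1.372}, {"x": 412, "y": -361, "z": -80, "rz": -1.372}, {"x": 412, "y": -361, "z": -80, "rz": -1.372}, {"x": 412, "y": -361, "z": -80, "rz": -1.372}, {"x": 412, "y": -361, "z": -80, "rz": -1.372}, {"x": 412, "y": -361, "z": -80, "rz": -1.372}, {"x": 412, "y": -361, "z": -80, "rz": -1.372}, {"x": 412, "y": -361, "z": -80, "rz": -1.372}, {"x": 412, "y": -361, "z": -80, "rz": -1.372}]}}

```text
invalid input
```

>>> {"name": "servo_tool", "arguments": {"deltas": [{"x": 412, "y": -361, "z": -80, "rx": 0, "ry": 0, "rz": -1.372, "gripper": 1}, {"x": 412, "y": -361, "z": -80, "rx": 0, "ry": 0, "rz": -1.372, "gripper": 1}, {"x": 412, "y": -361, "z": -80, "rx": 0, "ry": 0, "rz": -1.372, "gripper": 1}, {"x": 412, "y": -361, "z": -80, "rx": 0, "ry": 0, "rz": -1.372, "gripper": 1}, {"x": 412, "y": -361, "z": -80, "rx": 0, "ry": 0, "rz": -1.372, "gripper": 1}, {"x": 412, "y": -361, "z": -80, "rx": 0, "ry": 0, "rz": -1.372, "gripper": 1}, {"x": 412, "y": -361, "z": -80, "rx": 0, "ry": 0, "rz": -1.372, "gripper": 1}, {"x": 412, "y": -361, "z": -80, "rx": 0, "ry": 0, "rz": -1.372, "gripper": 1}, {"x": 412, "y": -361, "z": -80, "rx": 0, "ry": 0, "rz": -1.372, "gripper": 1}, {"x": 412, "y": -361, "z": -80, "rx": 0, "ry": 0, "rz": -1.372, "gripper": 1}], "newtons": 40}}

```text
clock: 2.0
eef_pos: [620.9, 246.4, 158.8]
tcp_rot: [3.141, -0.0, 1.357]
contact_force: [0.2, 0.3, -0.4]
opening: 1.001
grasp_force: 0.0
```

>>> {"name": "servo_tool", "arguments": {"deltas": [{"x": 0, "y": 0, "z": 0, "rx": 0, "ry": 0, "rz": 0, "gripper": 1}, {"x": 0, "y": 0, "z": 0, "rx": 0, "ry": 0, "rz": 0, "gripper": 1}]}}

```text
clock: 2.2
eef_pos: [619.9, 246.8, 158.4]
tcp_rot: [-3.141, 0.0, 1.361]
contact_force: [-0.9, -0.3, -0.2]
opening: 1.003
grasp_force: 0.0
```

>>> {"name": "servo_tool", "arguments": {"deltas": [{"x": 39, "y": -34, "z": 0, "rx": 0, "ry": 0, "rz": 0, "gripper": 1}, {"x": 39, "y": -34, "z": -40, "rx": 0, "ry": 0, "rz": 0, "gripper": 1}, {"x": 39, "y": -34, "z": -80, "rx": 0, "ry": 0, "rz": 0, "gripper": 1}, {"x": 39, "y": -34, "z": -120, "rx": 0, "ry": 0, "rz": 0, "gripper": 1}, {"x": 39, "y": -34, "z": -140, "rx": 0, "ry": 0, "rz": 0, "gripper": 1}, {"x": 39, "y": -34, "z": -150, "rx": 0, "ry": 0, "rz": 0, "gripper": 1}, {"x": 39, "y": -34, "z": -156, "rx": 0, "ry": 0, "rz": 0, "gripper": 1}, {"x": 39, "y": -34, "z": -158, "rx": 0, "ry": 0, "rz": 0, "gripper": 1}, {"x": 39, "y": -34, "z": -158, "rx": 0, "ry": 0, "rz": 0, "gripper": 1}]}}

```text
clock: 3.1
eef_pos: [659.0, 214.5, 2.1]
tcp_rot: [3.14, -0.001, 1.363]
contact_force: [0.9, -0.5, 0.6]
opening: 0.998
grasp_force: 0.0
```

>>> {"name": "servo_tool", "arguments": {"deltas": [{"x": 0, "y": 0, "z": -2, "rx": 0, "ry": 0, "rz": 0, "gripper": -1}, {"x": 0, "y": 0, "z": -2, "rx": 0, "ry": 0, "rz": 0, "gripper": -1}, {"x": 0, "y": 0, "z": -2, "rx": 0, "ry": 0, "rz": 0, "gripper": -1}, {"x": 0, "y": 0, "z": -2, "rx": 0, "ry": 0, "rz": 0, "gripper": -1}, {"x": 0, "y": 0, "z": -2, "rx": 0, "ry": 0, "rz": 0, "gripper": -1}, {"x": 0, "y": 0, "z": -2, "rx": 0, "ry": 0, "rz": 0, "gripper": -1}, {"x": 0, "y": 0, "z": -2, "rx": 0, "ry": 0, "rz": 0, "gripper": -1}, {"x": 0, "y": 0, "z": -2, "rx": 0, "ry": 0, "rz": 0, "gripper": -1}]}}

```text
clock: 3.9
eef_pos: [659.0, 214.1, 0.2]
tcp_rot: [3.14, -0.001, 1.363]
contact_force: [-1.6, -0.3, 6.0]
opening: 0.703
grasp_force: 42.9
```

>>> {"name": "servo_tool", "arguments": {"deltas": [{"x": 0, "y": 0, "z": 20, "rx": 0, "ry": 0, "rz": 0, "gripper": -1}, {"x": 0, "y": 0, "z": 60, "rx": 0, "ry": 0, "rz": 0, "gripper": -1}, {"x": 0, "y": 0, "z": 110, "rx": 0, "ry": 0, "rz": 0, "gripper": -1}, {"x": -15, "y": -40, "z": 130, "rx": 0, "ry": 0, "rz": 0.04, "gripper": -1}, {"x": -31, "y": -82, "z": 130, "rx": 0, "ry": 0, "rz": 0.08, "gripper": -1}, {"x": -47, "y": -124, "z": 130, "rx": 0, "ry": 0, "rz": 0.12, "gripper": -1}, {"x": -63, "y": -166, "z": 130, "rx": 0, "ry": 0, "rz": 0.16, "gripper": -1}, {"x": -79, "y": -208, "z": 130, "rx": 0, "ry": 0, "rz": 0.2, "gripper": -1}, {"x": -95, "y": -250, "z": 130, "rx": 0, "ry": 0, "rz": 0.22, "gripper": -1}, {"x": -111, "y": -292, "z": 130, "rx": 0, "ry": 0, "rz": 0.22, "gripper": -1}]}}

```text
clock: 4.9
eef_pos: [546.6, -79.6, 129.4]
tcp_rot: [3.141, 0.0, 1.584]
contact_force: [0.3, -1.6, -0.7]
opening: 0.701
grasp_force: 43.7
```

>>> {"name": "servo_tool", "arguments": {"deltas": [{"x": -16, "y": -42, "z": 0, "rx": 0, "ry": 0, "rz": 0, "gripper": -1}, {"x": -32, "y": -84, "z": 0, "rx": 0, "ry": 0, "rz": 0, "gripper": -1}, {"x": -49, "y": -120, "z": 0, "rx": 0, "ry": 0, "rz": 0, "gripper": -1}, {"x": -49, "y": -132, "z": -10, "rx": 0, "ry": 0, "rz": 0, "gripper": -1}, {"x": -49, "y": -132, "z": -40, "rx": 0, "ry": 0, "rz": 0, "gripper": -1}, {"x": -49, "y": -132, "z": -75, "rx": 0, "ry": 0, "rz": 0, "gripper": -1}, {"x": -49, "y": -132, "z": -90, "rx": 0, "ry": 0, "rz": 0, "gripper": -1}, {"x": -49, "y": -132, "z": -95, "rx": 0, "ry": 0, "rz": 0, "gripper": -1}, {"x": -49, "y": -132, "z": -95, "rx": 0, "ry": 0, "rz": 0, "gripper": -1}]}}

```text
clock: 5.8
eef_pos: [498.4, -209.6, 33.5]
tcp_rot: [-3.141, -0.001, 1.583]
contact_force: [0.4, -0.1, -0.2]
opening: 0.699
grasp_force: 43.6
```

>>> {"name": "servo_tool", "arguments": {"deltas": [{"x": 0, "y": 0, "z": -3, "rx": 0, "ry": 0, "rz": 0, "gripper": -1}, {"x": 0, "y": 0, "z": -6, "rx": 0, "ry": 0, "rz": 0, "gripper": -1}, {"x": 0, "y": 0, "z": -8, "rx": 0, "ry": 0, "rz": 0, "gripper": -1}, {"x": 0, "y": 0, "z": -9, "rx": 0, "ry": 0, "rz": 0, "gripper": -1}, {"x": 0, "y": 0, "z": -9, "rx": 0, "ry": 0, "rz": 0, "gripper": -1}]}}

```text
clock: 6.3
eef_pos: [498.5, -210.1, 25.1]
tcp_rot: [3.141, 0.0, 1.583]
contact_force: [0.9, -0.5, -1.1]
opening: 0.705
grasp_force: 43.6
```

>>> {"name": "servo_tool", "arguments": {"deltas": [{"x": 0, "y": 0, "z": 0, "rx": 0, "ry": 0, "rz": 0, "gripper": 0.6}, {"x": 0, "y": 0, "z": 0, "rx": 0, "ry": 0, "rz": 0, "gripper": 1}, {"x": 0, "y": 0, "z": 0, "rx": 0, "ry": 0, "rz": 0, "gripper": 1}, {"x": 0, "y": 0, "z": 0, "rx": 0, "ry": 0, "rz": 0, "gripper": 1}, {"x": 0, "y": 0, "z": 10, "rx": 0, "ry": 0, "rz": 0, "gripper": 1}, {"x": 0, "y": 0, "z": 40, "rx": 0, "ry": 0, "rz": 0, "gripper": 1}, {"x": 0, "y": 0, "z": 85, "rx": 0, "ry": 0, "rz": 0, "gripper": 1}, {"x": 0, "y": 0, "z": 125, "rx": 0, "ry": 0, "rz": 0, "gripper": 1}, {"x": 15, "y": 45, "z": 125, "rx": 0, "ry": 0, "rz": 0, "gripper": 1}, {"x": 30, "y": 90, "z": 125, "rx": 0, "ry": 0, "rz": 0, "gripper": 1}]}}

```text
clock: 7.3
eef_pos: [529.7, -120.2, 152.7]
tcp_rot: [3.137, 0.001, 1.58]
contact_force: [0.2, -0.1, -0.7]
opening: 1.001
grasp_force: 0.0
```

>>> {"name": "servo_tool", "arguments": {"deltas": [{"x": 25, "y": 40, "z": 0, "rx": 0, "ry": 0, "rz": 0, "gripper": 1}, {"x": 50, "y": 80, "z": 0, "rx": 0, "ry": 0, "rz": 0, "gripper": 1}, {"x": 75, "y": 120, "z": 0, "rx": 0, "ry": 0, "rz": 0, "gripper": 1}, {"x": 100, "y": 160, "z": 0, "rx": 0, "ry": 0, "rz": 0, "gripper": 1}, {"x": 125, "y": 195, "z": 0, "rx": 0, "ry": 0, "rz": 0, "gripper": 1}, {"x": 135, "y": 210, "z": 0, "rx": 0, "ry": 0, "rz": 0, "gripper": 1}, {"x": 135, "y": 210, "z": 0, "rx": 0, "ry": 0, "rz": 0, "gripper": 1}]}}

```text
clock: 8.0
eef_pos: [664.3, 92.0, 150.4]
tcp_rot: [3.141, -0.0, 1.585]
contact_force: [-0.2, 0.2, -0.0]
opening: 0.997
grasp_force: 0.0
```

Run:
```python
from rig import r
import cv2
print(r.sense()['eef_pos'])
a=r.grab_frame("scene")[110:320,150:420]; cv2.imwrite("pics/s2.png",cv2.resize(a,None,fx=2.85,fy=2.85,interpolation=2))
```

```text
[664.32796181  91.97984711 150.38934819]
```

View pics/s2.png

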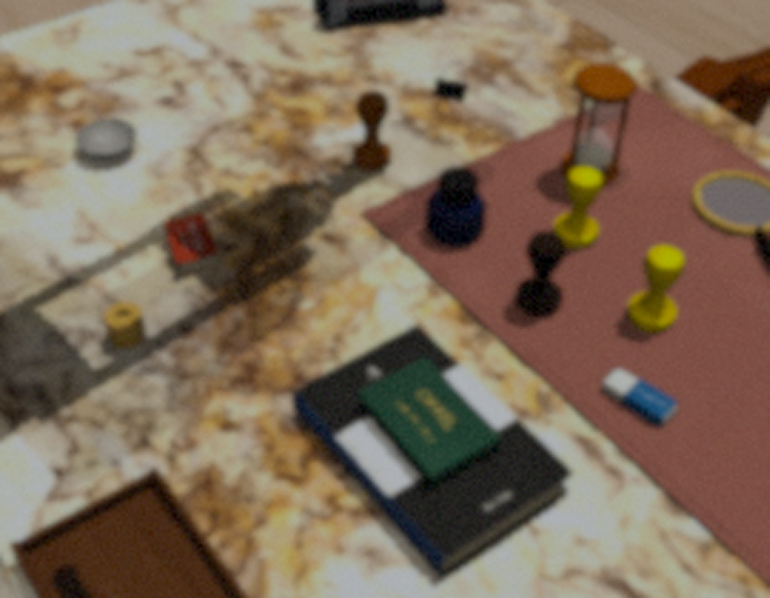

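The tin lies flat on the notebook with its corners at about (360,392), (427,360), (498,437) and (432,478), so it is centred. Everything else is unmoved. Next is the brown stamp, at (371,150) in the crop.

>>> {"name": "servo_tool", "arguments": {"deltas": [{"x": 0, "y": -1, "z": -40, "rx": 0, "ry": 0, "rz": 0, "gripper": 1}, {"x": 0, "y": -1, "z": -75, "rx": 0, "ry": 0, "rz": 0, "gripper": 1}, {"x": 0, "y": -1, "z": -100, "rx": 0, "ry": 0, "rz": 0, "gripper": 1}, {"x": 0, "y": -1, "z": -112, "rx": 0, "ry": 0, "rz": 0, "gripper": 1}, {"x": 0, "y": -1, "z": -112, "rx": 0, "ry": 0, "rz": 0, "gripper": 1}]}}

```text
clock: 8.55
eef_pos: [661.7, 87.5, 36.8]
tcp_rot: [-3.138, 0.001, 1.582]
contact_force: [-0.1, 0.1, 0.6]
opening: 1.001
grasp_force: 0.0
```

>>> {"name": "servo_tool", "arguments": {"deltas": [{"x": 0, "y": 0, "z": 0, "rx": 0, "ry": 0, "rz": 0, "gripper": -1}, {"x": 0, "y": 0, "z": 0, "rx": 0, "ry": 0, "rz": 0, "gripper": -1}, {"x": 0, "y": 0, "z": 0, "rx": 0, "ry": 0, "rz": 0, "gripper": -1}, {"x": 0, "y": 0, "z": 0, "rx": 0, "ry": 0, "rz": 0, "gripper": -1}, {"x": 0, "y": 0, "z": 0, "rx": 0, "ry": 0, "rz": 0, "gripper": -1}, {"x": 0, "y": 0, "z": 0, "rx": 0, "ry": 0, "rz": 0, "gripper": -1}, {"x": 0, "y": 0, "z": 0, "rx": 0, "ry": 0, "rz": 0, "gripper": -1}, {"x": 0, "y": 0, "z": 0, "rx": 0, "ry": 0, "rz": 0, "gripper": -1}, {"x": 0, "y": 0, "z": 0, "rx": 0, "ry": 0, "rz": 0, "gripper": -1}, {"x": 0, "y": 0, "z": 0, "rx": 0, "ry": 0, "rz": 0, "gripper": -1}]}}

```text
clock: 9.55
eef_pos: [664.2, 89.1, 39.2]
tcp_rot: [3.14, -0.0, 1.583]
contact_force: [-0.3, -0.3, 7.4]
opening: 0.323
grasp_force: 38.9
```

>>> {"name": "servo_tool", "arguments": {"deltas": [{"x": 0, "y": 0, "z": 20, "rx": 0, "ry": 0, "rz": 0, "gripper": -1}, {"x": 0, "y": 0, "z": 60, "rx": 0, "ry": 0, "rz": 0, "gripper": -1}, {"x": 0, "y": 0, "z": 100, "rx": 0, "ry": 0, "rz": 0, "gripper": -1}, {"x": 0, "y": 0, "z": 130, "rx": 0, "ry": 0, "rz": 0, "gripper": -1}, {"x": -20, "y": -35, "z": 130, "rx": 0, "ry": 0, "rz": 0, "gripper": -1}, {"x": -42, "y": -75, "z": 130, "rx": 0, "ry": 0, "rz": 0, "gripper": -1}, {"x": -64, "y": -115, "z": 130, "rx": 0, "ry": 0, "rz": 0, "gripper": -1}, {"x": -86, "y": -155, "z": 130, "rx": 0, "ry": 0, "rz": 0, "gripper": -1}, {"x": -108, "y": -195, "z": 130, "rx": 0, "ry": 0, "rz": 0, "gripper": -1}, {"x": -130, "y": -235, "z": 130, "rx": 0, "ry": 0, "rz": 0, "gripper": -1}]}}

```text
clock: 10.55
eef_pos: [532.3, -147.4, 168.3]
tcp_rot: [3.141, 0.0, 1.583]
contact_force: [-0.1, -0.8, -0.7]
opening: 0.322
grasp_force: 39.5
```

>>> {"name": "servo_tool", "arguments": {"deltas": [{"x": -18, "y": -35, "z": 0, "rx": 0, "ry": 0, "rz": 0, "gripper": -1}, {"x": -35, "y": -62, "z": 0, "rx": 0, "ry": 0, "rz": 0, "gripper": -1}, {"x": -36, "y": -65, "z": 0, "rx": 0, "ry": 0, "rz": 0, "gripper": -1}, {"x": -36, "y": -65, "z": 0, "rx": 0, "ry": 0, "rz": 0, "gripper": -1}]}}

```text
clock: 10.95
eef_pos: [497.2, -211.6, 168.2]
tcp_rot: [3.141, -0.0, 1.581]
contact_force: [0.1, -0.0, -0.8]
opening: 0.324
grasp_force: 39.5
```

Run:
```python
from rig import r
import cv2
print(r.sense()['eef_pos'])
a=r.grab_frame("scene")[110:320,220:420]; b=r.grab_frame("top")[160:265,270:370]
cv2.imwrite("pics/s3.png",cv2.hconcat([cv2.resize(a,(400,420),interpolation=2),cv2.resize(b,(400,420),interpolation=2)]))
```

```text
[ 497.23111937 -211.56634962  168.2383887 ]
```

View pics/s3.png

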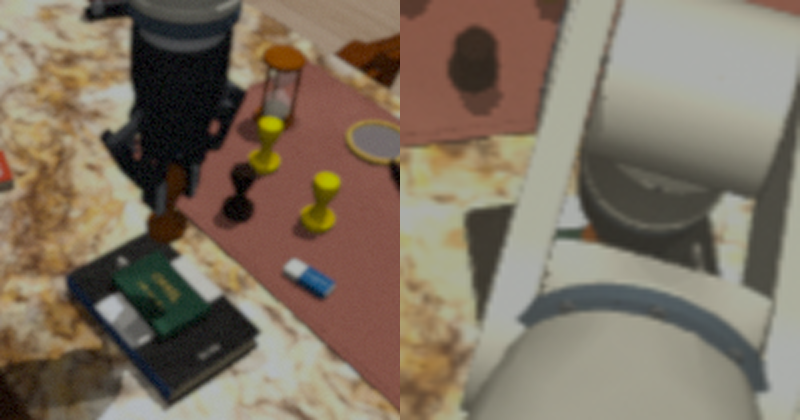

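Run:
```python
from rig import r
from h import *
S=cam(r,"scene")
s=lambda x,y:((x+.5)/2.85-.5+150,(y+.5)/2.85-.5+110)
P=[ray(S,s(*p),41)[:2] for p in [(427,360),(360,395),(500,435)]]
print([p.round() for p in P],(P[1]+P[2])/2, np.linalg.norm(P[0]-P[1]),np.linalg.norm(P[2]-P[0]))
for z in(129,137,145,160,180):
    q=proj(S,[497.2,-211.6,z]); print(z,((q-[220,110])*2).round())
```

```text
[array([ 530., -167.]), array([ 471., -166.]), array([ 528., -250.])] [ 499.44620901 -207.81337235] 59.037446127313395 83.27658827913534
129 [165. 232.]
137 [166. 226.]
145 [166. 220.]
160 [167. 208.]
180 [168. 192.]
```

>>> {"name": "servo_tool", "arguments": {"deltas": [{"x": 1, "y": 2, "z": -30, "rx": 0, "ry": 0, "rz": 0, "gripper": -1}, {"x": 1, "y": 2, "z": -60, "rx": 0, "ry": 0, "rz": 0, "gripper": -1}, {"x": 1, "y": 2, "z": -78, "rx": 0, "ry": 0, "rz": 0, "gripper": -1}, {"x": 1, "y": 2, "z": -83, "rx": 0, "ry": 0, "rz": 0, "gripper": -1}, {"x": 1, "y": 2, "z": -86, "rx": 0, "ry": 0, "rz": 0, "gripper": -1}, {"x": 1, "y": 2, "z": -88, "rx": 0, "ry": 0, "rz": 0, "gripper": -1}, {"x": 1, "y": 2, "z": -88, "rx": 0, "ry": 0, "rz": 0, "gripper": -1}, {"x": 1, "y": 2, "z": -88, "rx": 0, "ry": 0, "rz": 0, "gripper": -1}]}}

```text
clock: 11.85
eef_pos: [499.0, -209.2, 80.8]
tcp_rot: [3.14, 0.001, 1.583]
contact_force: [0.8, 0.2, -1.0]
opening: 0.321
grasp_force: 39.5
```

>>> {"name": "servo_tool", "arguments": {"deltas": [{"x": 0, "y": 0, "z": -0.7, "rx": 0, "ry": 0, "rz": 0, "gripper": -1}, {"x": 0, "y": 0, "z": -0.7, "rx": 0, "ry": 0, "rz": 0, "gripper": -1}, {"x": 0, "y": 0, "z": -0.7, "rx": 0, "ry": 0, "rz": 0, "gripper": 0}, {"x": 0, "y": 0, "z": -0.7, "rx": 0, "ry": 0, "rz": 0, "gripper": 1}, {"x": 0, "y": 0, "z": 0, "rx": 0, "ry": 0, "rz": 0, "gripper": 1}, {"x": 0, "y": 0, "z": 0, "rx": 0, "ry": 0, "rz": 0, "gripper": 1}, {"x": 0, "y": 0, "z": 0, "rx": 0, "ry": 0, "rz": 0, "gripper": 1}, {"x": 0, "y": 0, "z": 20, "rx": 0, "ry": 0, "rz": 0, "gripper": 1}, {"x": 0, "y": 0, "z": 60, "rx": 0, "ry": 0, "rz": 0, "gripper": 1}, {"x": 0, "y": 0, "z": 100, "rx": 0, "ry": 0, "rz": 0, "gripper": 1}]}}

```text
clock: 12.85
eef_pos: [497.7, -208.8, 180.6]
tcp_rot: [-3.14, -0.001, 1.583]
contact_force: [0.8, -0.8, 0.2]
opening: 1.006
grasp_force: 0.0
```

>>> {"name": "servo_tool", "arguments": {"deltas": [{"x": 40, "y": 15, "z": 0, "rx": 0, "ry": 0, "rz": 0, "gripper": 1}, {"x": 80, "y": 30, "z": 0, "rx": 0, "ry": 0, "rz": 0, "gripper": 1}, {"x": 120, "y": 47, "z": 0, "rx": 0, "ry": 0, "rz": 0, "gripper": 1}, {"x": 150, "y": 60, "z": 0, "rx": 0, "ry": 0, "rz": 0, "gripper": 1}, {"x": 163, "y": 65, "z": 0, "rx": 0, "ry": 0, "rz": 0, "gripper": 1}, {"x": 163, "y": 65, "z": -15, "rx": 0, "ry": 0, "rz": 0, "gripper": 1}, {"x": 163, "y": 65, "z": -15, "rx": 0, "ry": 0, "rz": 0, "gripper": 1}]}}

```text
clock: 13.55
eef_pos: [658.7, -144.0, 162.0]
tcp_rot: [-3.137, -0.001, 1.583]
contact_force: [-0.8, 0.2, -0.7]
opening: 1.003
grasp_force: 0.0
```

Run:
```python
from rig import r
import cv2
print(r.sense()['eef_pos'])
a=r.grab_frame("scene")[110:320,220:420]; b=r.grab_frame("top")[160:265,270:370]
cv2.imwrite("pics/s4.png",cv2.hconcat([cv2.resize(a,(400,420),interpolation=2),cv2.resize(b,(400,420),interpolation=2)]))
```

```text
[ 658.71701655 -144.04204901  161.9823518 ]
```

View pics/s4.png

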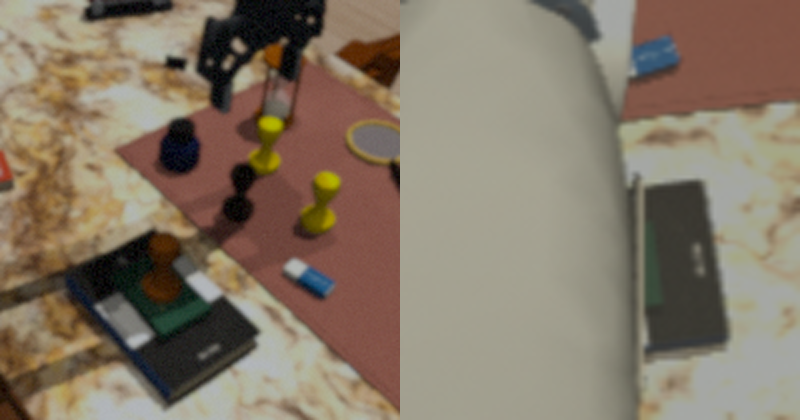

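Brown stamp stands upright on the tin at crop (162,270). The gripper is above the near-black stamp at (239,195), and the yellow ones are clear of it.

>>> {"name": "servo_tool", "arguments": {"deltas": [{"x": 0, "y": 0, "z": -40, "rx": 0, "ry": 0, "rz": 0, "gripper": 1}, {"x": 0, "y": 0, "z": -80, "rx": 0, "ry": 0, "rz": 0, "gripper": 1}, {"x": 0, "y": 0, "z": -110, "rx": 0, "ry": 0, "rz": 0, "gripper": 1}, {"x": 0, "y": 0, "z": -122, "rx": 0, "ry": 0, "rz": 0, "gripper": 1}, {"x": 0, "y": 0, "z": -122, "rx": 0, "ry": 0, "rz": 0, "gripper": 1}, {"x": 0, "y": 0, "z": -122, "rx": 0, "ry": 0, "rz": 0, "gripper": 1}]}}

```text
clock: 14.25
eef_pos: [662.0, -144.6, 44.5]
tcp_rot: [3.14, 0.0, 1.582]
contact_force: [0.1, 0.3, 1.1]
opening: 0.999
grasp_force: 0.0
```

>>> {"name": "servo_tool", "arguments": {"deltas": [{"x": 0, "y": 0, "z": 0, "rx": 0, "ry": 0, "rz": 0, "gripper": -1}, {"x": 0, "y": 0, "z": 0, "rx": 0, "ry": 0, "rz": 0, "gripper": -1}, {"x": 0, "y": 0, "z": 0, "rx": 0, "ry": 0, "rz": 0, "gripper": -1}, {"x": 0, "y": 0, "z": 0, "rx": 0, "ry": 0, "rz": 0, "gripper": -1}, {"x": 0, "y": 0, "z": 0, "rx": 0, "ry": 0, "rz": 0, "gripper": -1}, {"x": 0, "y": 0, "z": 0, "rx": 0, "ry": 0, "rz": 0, "gripper": -1}, {"x": 0, "y": 0, "z": 0, "rx": 0, "ry": 0, "rz": 0, "gripper": -1}, {"x": 0, "y": 0, "z": 0, "rx": 0, "ry": 0, "rz": 0, "gripper": -1}, {"x": 0, "y": 0, "z": 0, "rx": 0, "ry": 0, "rz": 0, "gripper": -1}]}}

```text
clock: 15.15
eef_pos: [662.1, -144.2, 43.9]
tcp_rot: [3.14, 0.0, 1.583]
contact_force: [0.1, 0.2, 6.1]
opening: 0.319
grasp_force: 39.0
```

>>> {"name": "servo_tool", "arguments": {"deltas": [{"x": 0, "y": 0, "z": 20, "rx": 0, "ry": 0, "rz": 0, "gripper": -1}, {"x": 0, "y": 0, "z": 60, "rx": 0, "ry": 0, "rz": 0, "gripper": -1}, {"x": -15, "y": 20, "z": 80, "rx": 0, "ry": 0, "rz": 0, "gripper": -1}, {"x": -50, "y": 40, "z": 80, "rx": 0, "ry": 0, "rz": 0, "gripper": -1}, {"x": -90, "y": 55, "z": 80, "rx": 0, "ry": 0, "rz": 0, "gripper": -1}, {"x": -130, "y": 66, "z": 80, "rx": 0, "ry": 0, "rz": 0, "gripper": -1}, {"x": -160, "y": 66, "z": 70, "rx": 0, "ry": 0, "rz": 0, "gripper": -1}, {"x": -165, "y": 66, "z": 40, "rx": 0, "ry": 0, "rz": 0, "gripper": -1}, {"x": -165, "y": 66, "z": 15, "rx": 0, "ry": 0, "rz": 0, "gripper": -1}, {"x": -165, "y": 66, "z": 5, "rx": 0, "ry": 0, "rz": 0, "gripper": -1}]}}

```text
clock: 16.15
eef_pos: [494.8, -77.8, 46.4]
tcp_rot: [-3.139, -0.0, 1.583]
contact_force: [-0.7, 0.3, -1.1]
opening: 0.323
grasp_force: 39.5
```

>>> {"name": "servo_tool", "arguments": {"deltas": [{"x": 0, "y": 0, "z": -3, "rx": 0, "ry": 0, "rz": 0, "gripper": -1}, {"x": 0, "y": 0, "z": -6, "rx": 0, "ry": 0, "rz": 0, "gripper": -1}, {"x": 0, "y": 0, "z": -7.5, "rx": 0, "ry": 0, "rz": 0, "gripper": -1}, {"x": 0, "y": 0, "z": -7.5, "rx": 0, "ry": 0, "rz": 0, "gripper": -1}, {"x": 0, "y": 0, "z": -7.5, "rx": 0, "ry": 0, "rz": 0, "gripper": -1}]}}

```text
clock: 16.65
eef_pos: [497.3, -78.2, 41.3]
tcp_rot: [3.14, 0.0, 1.583]
contact_force: [0.5, 0.3, 3.9]
opening: 0.322
grasp_force: 39.8
```

>>> {"name": "servo_tool", "arguments": {"deltas": [{"x": 0, "y": 0, "z": 0, "rx": 0, "ry": 0, "rz": 0, "gripper": 0}, {"x": 0, "y": 0, "z": 0, "rx": 0, "ry": 0, "rz": 0, "gripper": 1}, {"x": 0, "y": 0, "z": 0, "rx": 0, "ry": 0, "rz": 0, "gripper": 1}, {"x": 0, "y": 0, "z": 0, "rx": 0, "ry": 0, "rz": 0, "gripper": 1}, {"x": 0, "y": 0, "z": 0, "rx": 0, "ry": 0, "rz": 0, "gripper": 1}, {"x": 0, "y": 0, "z": 20, "rx": 0, "ry": 0, "rz": 0, "gripper": 1}, {"x": 0, "y": 0, "z": 60, "rx": 0, "ry": 0, "rz": 0, "gripper": 1}, {"x": 0, "y": 0, "z": 100, "rx": 0, "ry": 0, "rz": 0, "gripper": 1}, {"x": 40, "y": 10, "z": 100, "rx": 0, "ry": 0, "rz": 0, "gripper": 1}, {"x": 80, "y": 20, "z": 100, "rx": 0, "ry": 0, "rz": 0, "gripper": 1}]}}

```text
clock: 17.65
eef_pos: [578.0, -58.2, 142.9]
tcp_rot: [3.138, 0.0, 1.582]
contact_force: [-0.1, -0.7, 0.7]
opening: 1.001
grasp_force: 0.0
```

>>> {"name": "servo_tool", "arguments": {"deltas": [{"x": 40, "y": 12, "z": 0, "rx": 0, "ry": 0, "rz": 0, "gripper": 1}, {"x": 75, "y": 22, "z": 0, "rx": 0, "ry": 0, "rz": 0, "gripper": 1}, {"x": 86, "y": 23, "z": -10, "rx": 0, "ry": 0, "rz": 0, "gripper": 1}, {"x": 86, "y": 23, "z": -50, "rx": 0, "ry": 0, "rz": 0, "gripper": 1}, {"x": 86, "y": 23, "z": -80, "rx": 0, "ry": 0, "rz": 0, "gripper": 1}, {"x": 86, "y": 23, "z": -92, "rx": 0, "ry": 0, "rz": 0, "gripper": 1}, {"x": 86, "y": 23, "z": -92, "rx": 0, "ry": 0, "rz": 0, "gripper": 1}, {"x": 86, "y": 23, "z": -92, "rx": 0, "ry": 0, "rz": 0, "gripper": 1}]}}

```text
clock: 18.45
eef_pos: [662.8, -35.2, 49.4]
tcp_rot: [3.141, 0.0, 1.583]
contact_force: [0.7, 0.0, 0.4]
opening: 1.005
grasp_force: 0.0
```

>>> {"name": "servo_tool", "arguments": {"deltas": [{"x": 0, "y": 0, "z": -3, "rx": 0, "ry": 0, "rz": 0, "gripper": 1}, {"x": 0, "y": 0, "z": -3, "rx": 0, "ry": 0, "rz": 0, "gripper": -1}, {"x": 0, "y": 0, "z": -3, "rx": 0, "ry": 0, "rz": 0, "gripper": -1}, {"x": 0, "y": 0, "z": -3, "rx": 0, "ry": 0, "rz": 0, "gripper": -1}, {"x": 0, "y": 0, "z": -3, "rx": 0, "ry": 0, "rz": 0, "gripper": -1}, {"x": 0, "y": 0, "z": -3, "rx": 0, "ry": 0, "rz": 0, "gripper": -1}, {"x": 0, "y": 0, "z": -3, "rx": 0, "ry": 0, "rz": 0, "gripper": -1}, {"x": 0, "y": 0, "z": -3, "rx": 0, "ry": 0, "rz": 0, "gripper": -1}, {"x": 0, "y": 0, "z": -3, "rx": 0, "ry": 0, "rz": 0, "gripper": -1}, {"x": 0, "y": 0, "z": -3, "rx": 0, "ry": 0, "rz": 0, "gripper": -1}]}}

```text
clock: 19.45
eef_pos: [662.7, -35.1, 46.1]
tcp_rot: [3.141, 0.0, 1.583]
contact_force: [-1.8, -0.1, 4.9]
opening: 0.377
grasp_force: 39.3
```

>>> {"name": "servo_tool", "arguments": {"deltas": [{"x": 0, "y": 0, "z": 5, "rx": 0, "ry": 0, "rz": 0, "gripper": -1}, {"x": 0, "y": 0, "z": 15, "rx": 0, "ry": 0, "rz": 0, "gripper": -1}, {"x": 0, "y": 0, "z": 25, "rx": 0, "ry": 0, "rz": 0, "gripper": -1}, {"x": 0, "y": 0, "z": 30, "rx": 0, "ry": 0, "rz": 0, "gripper": -1}, {"x": 0, "y": 0, "z": 30, "rx": 0, "ry": 0, "rz": 0, "gripper": -1}], "newtons": 50}}

```text
clock: 19.95
eef_pos: [663.2, -35.1, 76.9]
tcp_rot: [3.14, 0.0, 1.583]
contact_force: [0.2, -0.3, -0.9]
opening: 0.371
grasp_force: 49.6
```

Run:
```python
from rig import r
import cv2
print(r.sense()['eef_pos'])
a=r.grab_frame("scene")[110:320,220:420]; b=r.grab_frame("top")[160:265,270:370]
cv2.imwrite("pics/s5.png",cv2.hconcat([cv2.resize(a,(400,420),interpolation=2),cv2.resize(b,(400,420),interpolation=2)]))
```

```text
[663.17362421 -35.10800204  76.88240699]
```

View pics/s5.png

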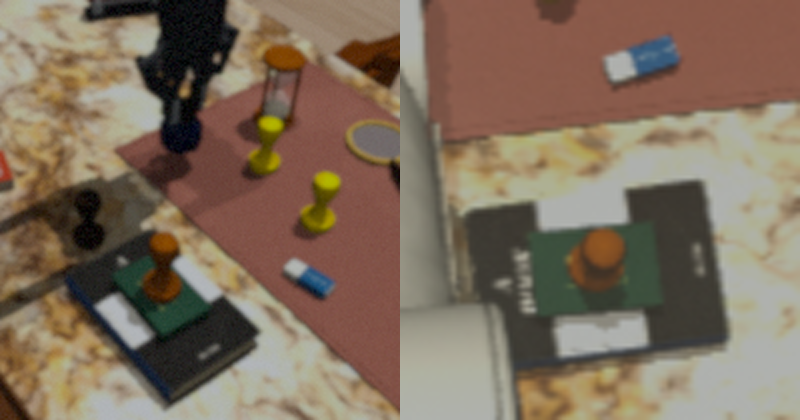

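The bottle hangs upright in the gripper at (181,132). The black stamp stands beside the notebook at (89,220), and the brown one is centred on the tin.

>>> {"name": "servo_tool", "arguments": {"deltas": [{"x": -10, "y": 10, "z": 10, "rx": 0, "ry": 0, "rz": 0, "gripper": -1}, {"x": -32, "y": 32, "z": 20, "rx": 0, "ry": 0, "rz": 0, "gripper": -1}, {"x": -57, "y": 57, "z": 20, "rx": 0, "ry": 0, "rz": 0, "gripper": -1}, {"x": -82, "y": 82, "z": 20, "rx": 0, "ry": 0, "rz": 0, "gripper": -1}, {"x": -107, "y": 107, "z": 20, "rx": 0, "ry": 0, "rz": 0, "gripper": -1}, {"x": -132, "y": 132, "z": 20, "rx": 0, "ry": 0, "rz": 0, "gripper": -1}, {"x": -157, "y": 157, "z": 20, "rx": 0, "ry": 0, "rz": 0, "gripper": -1}, {"x": -180, "y": 180, "z": 20, "rx": 0, "ry": 0, "rz": 0, "gripper": -1}, {"x": -192, "y": 192, "z": 15, "rx": 0, "ry": 0, "rz": 0, "gripper": -1}, {"x": -196, "y": 196, "z": 0, "rx": 0, "ry": 0, "rz": 0, "gripper": -1}]}}

```text
clock: 21.05
eef_pos: [465.0, 162.6, 76.6]
tcp_rot: [3.14, -0.001, 1.584]
contact_force: [0.5, 0.7, -0.7]
opening: 0.375
grasp_force: 49.8
```

>>> {"name": "servo_tool", "arguments": {"deltas": [{"x": 0, "y": 0, "z": -15, "rx": 0, "ry": 0, "rz": 0, "gripper": -1}, {"x": 0, "y": 0, "z": -25, "rx": 0, "ry": 0, "rz": 0, "gripper": -1}, {"x": 0, "y": 0, "z": -30, "rx": 0, "ry": 0, "rz": 0, "gripper": -1}, {"x": 0, "y": 0, "z": -32, "rx": 0, "ry": 0, "rz": 0, "gripper": -1}, {"x": 0, "y": 0, "z": -33, "rx": 0, "ry": 0, "rz": 0, "gripper": -1}, {"x": 0, "y": 0, "z": -33, "rx": 0, "ry": 0, "rz": 0, "gripper": -1}, {"x": 0, "y": 0, "z": -33, "rx": 0, "ry": 0, "rz": 0, "gripper": -1}]}}

```text
clock: 21.75
eef_pos: [466.2, 160.8, 43.4]
tcp_rot: [-3.141, -0.0, 1.582]
contact_force: [-3.3, -0.1, 8.8]
opening: 0.374
grasp_force: 50.7
```

Touching the desk (8.8 N), so I'll release, rise and draw back.

>>> {"name": "servo_tool", "arguments": {"deltas": [{"x": 0, "y": 0, "z": 0.5, "rx": 0, "ry": 0, "rz": 0, "gripper": 0}, {"x": 0, "y": 0, "z": 0.5, "rx": 0, "ry": 0, "rz": 0, "gripper": 1}, {"x": 0, "y": 0, "z": 1, "rx": 0, "ry": 0, "rz": 0, "gripper": 1}, {"x": 0, "y": 0, "z": 1, "rx": 0, "ry": 0, "rz": 0, "gripper": 1}, {"x": 0, "y": 0, "z": 1, "rx": 0, "ry": 0, "rz": 0, "gripper": 1}, {"x": 0, "y": 0, "z": 20, "rx": 0, "ry": 0, "rz": 0, "gripper": 1}, {"x": 0, "y": 0, "z": 60, "rx": 0, "ry": 0, "rz": 0, "gripper": 1}, {"x": 0, "y": 0, "z": 110, "rx": 0, "ry": 0, "rz": 0, "gripper": 1}, {"x": 0, "y": 0, "z": 160, "rx": 0, "ry": 0, "rz": 0, "gripper": 1}]}}

```text
clock: 22.65
eef_pos: [465.8, 160.7, 203.9]
tcp_rot: [-3.14, 0.0, 1.583]
contact_force: [0.3, 0.7, 0.4]
opening: 1.0
grasp_force: 0.0
```

>>> {"name": "servo_tool", "arguments": {"deltas": [{"x": -20, "y": 40, "z": 20, "rx": 0, "ry": 0, "rz": 0, "gripper": 1}, {"x": -40, "y": 80, "z": 20, "rx": 0, "ry": 0, "rz": 0, "gripper": 1}, {"x": -60, "y": 120, "z": 20, "rx": 0, "ry": 0, "rz": 0, "gripper": 1}, {"x": -80, "y": 160, "z": 20, "rx": 0, "ry": 0, "rz": 0, "gripper": 1}, {"x": -100, "y": 200, "z": 20, "rx": 0, "ry": 0, "rz": 0, "gripper": 1}, {"x": -120, "y": 240, "z": 20, "rx": 0, "ry": 0, "rz": 0, "gripper": 1}, {"x": -140, "y": 280, "z": 20, "rx": 0, "ry": 0, "rz": 0, "gripper": 1}, {"x": -160, "y": 320, "z": 20, "rx": 0, "ry": 0, "rz": 0, "gripper": 1}, {"x": -170, "y": 360, "z": 20, "rx": 0, "ry": 0, "rz": 0, "gripper": 1}, {"x": -170, "y": 400, "z": 20, "rx": 0, "ry": 0, "rz": 0, "gripper": 1}]}}

```text
clock: 23.65
eef_pos: [294.5, 562.5, 222.4]
tcp_rot: [-3.141, 0.0, 1.584]
contact_force: [1.1, 0.2, 0.4]
opening: 1.001
grasp_force: 0.0
```

Run:
```python
from rig import r
import cv2
print(r.sense()['eef_pos'])
a=r.grab_frame("scene")[110:320,150:420]; cv2.imwrite("pics/s6.png",cv2.resize(a,None,fx=2.85,fy=2.85,interpolation=2))
a=r.grab_frame("top")[120:290,130:380]; cv2.imwrite("pics/t6.png",cv2.resize(a,None,fx=3.2,fy=3.2,interpolation=2))
```

```text
[294.53902467 562.47776226 222.40495797]
```

View pics/s6.png

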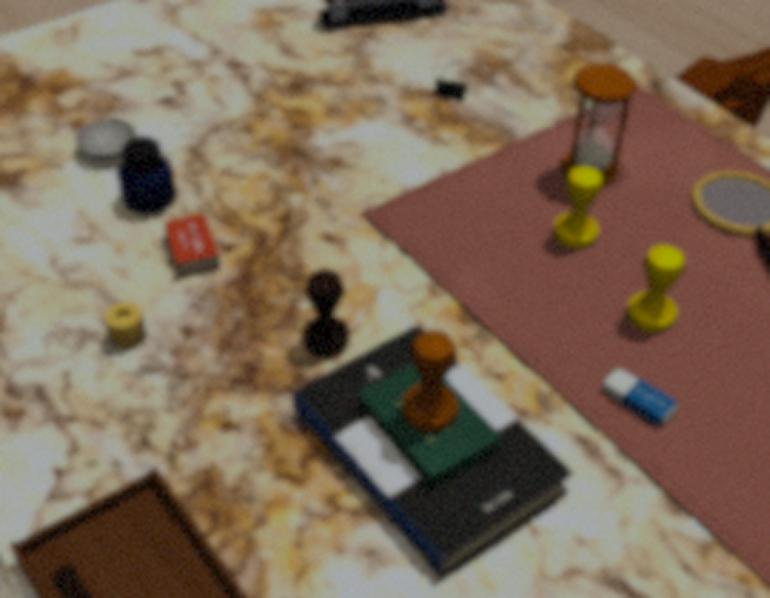

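View pics/t6.png

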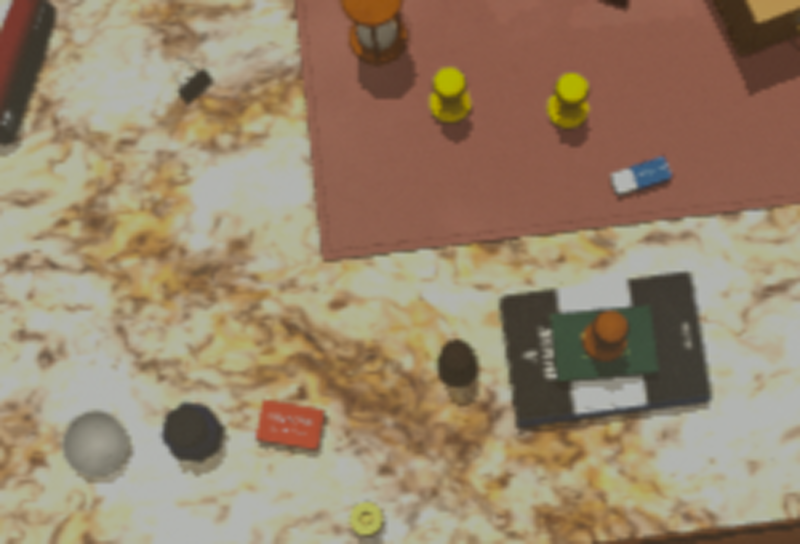

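Run:
```python
from rig import r
from h import *
T=cam(r,"top");S=cam(r,"scene")
t=lambda x,y:((x+.5)/3.2-.5+130,(y+.5)/3.2-.5+120)
s=lambda x,y:((x+.5)/2.85-.5+150,(y+.5)/2.85-.5+110)
g=lambda c,f,p,z:ray(c,f(*p),z)[:2].round(1)
P=np.array([g(T,t,p,41) for p in[(657,305),(553,313),(557,381),(656,374)]]);print("tin",P.mean(0),P[1]-P[0],P[2]-P[3])
print("brown foot",g(S,s,(430,407),49),g(T,t,(605,345),49),"top",g(T,t,(611,326),115),g(S,s,(434,345),115))
print("black foot",g(S,s,(326,338),8),g(T,t,(459,372),8),"top",g(T,t,(457,353),70))
print("bottle",g(S,s,(147,187),21),g(T,t,(193,436),21),"cap",g(T,t,(190,430),58))
```

```text
tin [ 499.175 -209.175] [ 4.2 92. ] [ 4.5 86.7]
brown foot [ 500.  -207.8] [ 496.2 -207.4] top [ 500.1 -207.2] [ 497.9 -209.8]
black foot [498.6 -80.1] [495.  -78.7] top [501.3 -78.1]
bottle [465.  153.3] [465.1 160.8] cap [465.2 156.8]
```

All four things are within tolerance, so I'll hand in.

```bash
python3 -c "
from rig import r
print(r.sign_off())"
```

```text
the job is handed in; nothing more can be done
None
```

I handed the job in at about 24 s. In the last pictures the tin, both stamps and the bottle were upright and within tolerance, nothing else had visibly moved, and the gripper was open and clear; the hand-in returned no verdict.

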